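Set the ring gauge's slide against the red stop

ROBOT

A 7-joint arm with a two-finger parallel gripper is mounted at the origin on the work surface. World frame = base frame: x ahead of the robot, y to its left, z up, the work surface at z = 0. Lengths are in m, angles in rad, forces in N, time in s.
With the tool pointing down it reaches from about 0.425 to 1.025 m from the base axis. Payload 3.6 kg.
Tool frame: the origin (TCP) lies at the very end of the fingers, on their centre line; the grasp point (between the pads) lies 19 mm behind it (manip.hold_point_z is the distance from the TCP to the grasp point, in m); z points along the fingers, y is the line along which they close (so a half turn about z gives the same grasp; the last joint's range is limited). The gripper opens to 85 mm and grips with 20 to 120 N. Pads are 22 mm wide; open, the fingers measure 114 mm over their backs; the gripper's body (76 mm by 85 mm) begins 54 mm behind the grasp point. The pads swing forward as they close: fully open they stand 13 mm farther back than shut.
Start: joints at [1.145, 0.591, 0.048, 1.609, -0.033, 0.943, -0.034], TCP at [0.237, -0.685, 0.231] pointing down, gripper open.
Joint ranges: [-2.69, 2.69], [-0.47, 2.24], [-1.27, 1.36], [0.19, 2.51], [-1.53, 4.68], [0.08, 2.07], [-3.09, 3.09]. Speed limits (rad/s): [2.57, 2.57, 3.14, 3.14, 3.14, 3.14, 3.14].

INTERFACE

Orientations are given as [roll, pitch, yaw] about the fixed x, y, z axes, in that order (R = Rz(yaw) Ry(pitch) Rx(roll)).
In Python, from bench import manip gives the robot as it stands. The module is installed in compiled form; this text tells all that it offers.
- The arm moves only by the shell command python3 -m crank 'ROWS'. ROWS is JSON, a list of rows, each an object with "xyz": the shift along the tool's x, y, z in m, a list of three; "twist": the turn, a rotation vector about the tool's x, y, z in units of 10 degrees (1.0 is 10 degrees), a list of three; "fingers": the finger opening in m, from 0 to 0.0854. A call has 1 to 10 rows; each row shifts and turns the commanded pose from where the row before left it, along the tool's axes as they then stand; what a row does not reach is not made up. A row lasts 1/8 s, in which the tool goes at most 62.5 mm and 10.7 degrees, less where a joint would pass 70% of its speed; a pose out of reach is approached as far as the arm can. A call is refused whole if a number of a shift passes 0.0625 or a number of a turn 1, either way. A call with a gripper value outside its range is refused whole. The fingers move at their own pace and stop on an object; the grip force is fixed at half the most. Time passes only in rows, so rows that do not move let the fingers close. It gives the time, the measured TCP pose, the force, the opening and the grip force at its end, in the units of the state.
- manip.get_obs(): the state, without advancing time (a new reading comes with each control period).
- manip.grab_frame(name): name is "scene" or "top"; returns the picture (384x512x3 uint8, red, green, blue); there is no depth.
- manip.camera_info(name): a dict with "mtx" (3x3 intrinsics, pixels), "dist_coeffs" ([k1, k2, p1, p2, k3] as OpenCV has them; the pictures are not rectified), "origin" and "orientation" of the camera in the world. Camera axes: x right, y up, looking along -z (the intrinsics and any distortion apply to the point x, -y, -z); pixel columns grow to the right and rows downward; lengths in m; the calibration is good to about 2 mm. A picture is of the moment at which its call begins. camera_info takes no time and is no camera call.
- manip.sign_off(): hands the job in; it is judged then, once.
The state is a dict: "clock": time; "joints": joint angles; "qvel": joint speeds; "effort": joint torques, N m; "ee_pos": TCP position; "tool_rot": TCP orientation; "wrist_force": force on the tool from outside, world axes, zero at the start; "wrist_torque": the same for the moment, N m; "gripper_width": opening from 0.0 (shut) to 1.0 (fully open); "finger_force": force on a finger pad.
Only numpy, scipy, OpenCV 4.12 (cv2) and the standard library are available. Lean on these libraries where they do the work, as an engineer would, in place of code of your own. Each camera call takes 0.05 s, during which the arm holds its last target. There are 200 camera calls.

TASK

Set up the ring gauge: with the fingertips, press down the blue pad in the middle of the slide to free its brake, keep it pressed while you push the slide along its rail until it rests fully against the red stop, then let go so that the brake holds it there. Do not drag the slide with the brake on, push lightly, grip or lift nothing, and leave the rings, pin, bottle and tools where they are.

Things in the scene. Friction and masses are not known exactly. Their poses are not given: they have to be found in the camera images.
- gauge: Ring gauge, fixed: white base 320 x 380 x 30 mm (x, y, z). Origin: centre of its underside, on the table. Its y axis is the direction of the rail; the rail's centre line lies 70 mm to the -x side of the origin; the round nest with a ring lies on the +x side.
- slide (a joint): Position of the aluminium slide along the rail in m: 0 at mid-rail, growing towards the gauge's +y; ends at -0.09 and 0.09. With the brake off it moves with about 2 N; with the brake on it holds against about 15 N.
- slide_mid (a point): Centre of the slide at the level of its top, 70 mm above the table; axes as the gauge's. The slide is a flat frame 92 mm (across the rail) x 100 mm (along the rail), too wide to grip, with a 52 x 52 mm window in its middle in which the blue brake pad sits; a thin measuring arm with a red ball reaches from its +x side over the nest.
- brake_pad (a joint): How far the blue pad is pressed down, in m: about 0 at rest (brake on), 0.008 at the bottom. The brake is off from about 0.0015 on; it takes about 10.5 N to free it and 13 N to reach the bottom. It springs back and brakes when let go. Pressed 3 to 6 mm, the fingertip carries the slide along by friction or by the window's edge.
- pad_top (a point): Centre of the upper face of the blue, ribbed brake pad (49 x 49 mm, flat), 66 mm above the table at rest, 4 mm below the top of the slide around it.
- stop_red_mid (a point): Centre of the top of the red stop, a fixed block 80 mm (across the rail) x 16 mm (along the rail), its top 66 mm above the table (with a 3 mm screw head in it), sitting across the rail near one end, on either side of the slide. The slide touches it when slide_mid is 58 mm from this point along the rail.
- stop_black_mid (a point): The same for the black stop at the other end of the rail.
- nest_ring: bright steel ring, 84 mm across, 14 mm high, lying in the round nest of the gauge. Not to be moved. Origin: centre of its underside.
- pin_gauge: brass pin with a wider head, 12 mm thick, 50 mm tall, standing on a far corner of the gauge's base. Not to be moved. Origin: centre of its underside.
- spare_ring: dark steel ring, 80 mm across, 16 mm high, lying on the table to the right. Not to be moved. Origin: centre of its underside.
- setting_master: steel disc 60 mm across with a knob, 38 mm tall, on the table to the left. Not to be moved. Origin: centre of its underside.
- oil_bottle: white bottle with red cap, 44 mm across, 110 mm tall, on the table far right. Not to be moved. Origin: centre of its underside.
- screwdriver: screwdriver with yellow handle, 200 mm long, 26 mm thick, lying on the table to the right. Not to be moved. Origin: middle of its length, at its underside.

How it is judged:
By the outcome, as a careful person would: the job done as asked, in the order asked, and still so for the second after the job is handed in, with the robot touching nothing.
It also fails if it takes over 35 s, if anything falls off the work surface, if the arm or the gripper's body presses on something with over 40 N, if the wrist force passes 120 N, or if a joint passes its speed limit or range.

## Working session

There is one attempt and no reset: what is moved stays moved. The work goes in short steps, Python scripts to look and compute and a shell command to move; the robot and the scene stay as the last step left them, time stands still between calls to the robot, and variables do not carry over. Pictures are saved under pics/ and viewed, at most 10 in all, crops included, and the job is handed in when it is done.

```bash
mkdir -p pics; python3 - <<'E'
from bench import manip
import cv2
for n in("scene","top"):
    cv2.imwrite(f"pics/{n}0.png",manip.grab_frame(n)[:,:,::-1]); print(manip.camera_info(n))
o=manip.get_obs();print(o)
E
```

```text
{'mtx': array([[465.11924588,   0.        , 253.19539093],
       [  0.        , 465.11924588, 194.87569999],
       [  0.        ,   0.        ,   1.        ]]), 'dist_coeffs': array([0.02232068, 0.        , 0.        , 0.        , 0.        ]), 'origin': array([ 1.3293454 , -0.61779679,  1.14636671]), 'orientation': array([ 0.72470971, -0.01936975,  0.94020352])}
{'mtx': array([[435.5284461 ,   0.        , 260.37734077],
       [  0.        , 435.5284461 , 190.80101214],
       [  0.        ,   0.        ,   1.        ]]), 'dist_coeffs': array([-0.14644892,  0.        ,  0.        ,  0.        ,  0.        ]), 'origin': array([ 0.26966442, -0.04618878,  1.49314241]), 'orientation': array([ 0.21807632,  0.00290904, -1.48895457])}
{'clock': 0.1, 'joints': array([ 1.14449237,  0.59204663,  0.04828239,  1.60976907, -0.03324639,
        0.94271576, -0.03366985]), 'qvel': array([ 2.36780595e-05, -3.44592134e-04,  1.68706647e-03, -2.36828679e-03,
       -9.96146580e-04, -1.11266383e-03, -1.30339229e-03]), 'effort': array([ 4.25742008e-03, -5.49994433e+01,  1.55330546e+00, -1.98823696e+01,
        9.79829463e-03,  3.84878877e-03,  2.20884495e-06]), 'ee_pos': array([ 0.23660059, -0.68446594,  0.23021272]), 'tool_rot': array([-3.13946232e+00,  1.51028984e-04,  3.32962300e-01]), 'wrist_force': array([-0.02458193, -0.17823527,  0.17806681]), 'wrist_torque': array([0.01608617, 0.02896241, 0.06818096]), 'finger_force': 0.0, 'gripper_width': 0.9999768109051539}
```

View pics/top0.png

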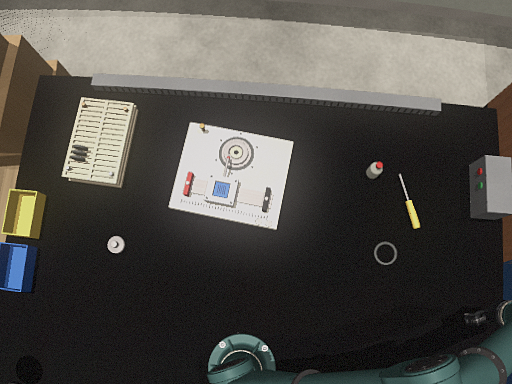

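View pics/scene0.png

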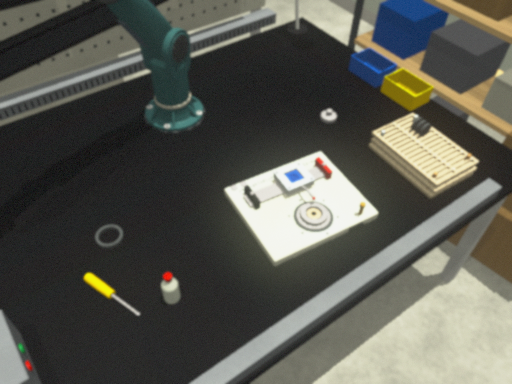

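The top view shows the gauge with its blue pad at about (221,189), the red stop at (188,184) and the black stop at (267,199). The ring and the pin lie away from the robot. Next I'll convert these to positions and zoom in.

```bash
cat >h.py <<'E'
from bench import manip
import numpy as np, cv2
from scipy.spatial.transform import Rotation as R
def ray2w(n,px,z):
    c=manip.camera_info(n)
    p=cv2.undistortPoints(np.array(px,float).reshape(-1,1,2),c['mtx'],c['dist_coeffs'])[:,0]
    d=R.from_euler('xyz',c['orientation']).apply(np.c_[p[:,0],-p[:,1],-np.ones(len(p))])
    o=c['origin']; return o+d*((z-o[2])/d[:,2])[:,None]
def cen(m,box):
    k=np.zeros(m.shape,bool);x0,y0,x1,y1=box;k[y0:y1,x0:x1]=1;m=m&k
    n,l,s,c=cv2.connectedComponentsWithStats(m.astype(np.uint8));i=1+np.argmax(s[1:,4]);return c[i],s[i]
def masks(im):
    r,g,b=[im[:,:,i].astype(int) for i in range(3)]
    return (b>r+50)&(b>g+25),(r>g+70)&(r>b+70)
def look(box,bs,n="top"):
    im=manip.grab_frame(n);B,Rd=masks(im)
    b,sb=cen(B,box);r,sr=cen(Rd,box)
    return im,b,r,sb,sr
E
python3 - <<'E'
from h import *
for n,box in(("top",(160,110,300,240)),("scene",(220,140,380,270))):
    im,b,r,sb,sr=look(box,0,n)
    print(n,b,sb,r,sr,ray2w(n,b,.066),ray2w(n,r,.060))
    # white base corners
    m=(im.min(2)>130);k=np.zeros(m.shape,np.uint8);k[box[1]:box[3],box[0]:box[2]]=m[box[1]:box[3],box[0]:box[2]]
    cs,_=cv2.findContours(k,0,2);c=max(cs,key=cv2.contourArea);
    rr=cv2.approxPolyDP(cv2.convexHull(c),8,True)[:,0];print(rr.tolist(),ray2w(n,rr,.03)[:,:2].round(4).tolist())
    x0,y0,x1,y1=box;
    if n=="top":x0,y0,x1,y1=165,145,295,235
    else:x0,y0,x1,y1=225,140,355,230
    cv2.imwrite(f"pics/{n}z.png",cv2.resize(im[y0:y1,x0:x1,::-1],None,fx=6,fy=6,interpolation=cv2.INTER_CUBIC))
E
```

```text
top [220.9375     189.38541667] [213 182  17  16 192] [185.64285714 189.28571429] [183 184   6  11  42] [[0.57862384 0.116429   0.066     ]] [[0.57054413 0.23683982 0.06      ]]
[[190, 122], [292, 141], [275, 229], [168, 206]] [[0.8245, 0.2575], [0.7815, -0.1122], [0.4647, -0.0755], [0.5133, 0.2969]]
scene [293.52317881 175.74834437] [285 170  18  13 151] [326.60465116 169.04651163] [322 165  10   9  43] [[0.57727723 0.11830433 0.066     ]] [[0.61216034 0.23123039 0.06      ]]
[[321, 151], [377, 214], [274, 261], [224, 189]] [[0.5145, 0.2986], [0.8294, 0.2507], [0.781, -0.1173], [0.4686, -0.0797]]
```

View pics/topz.png

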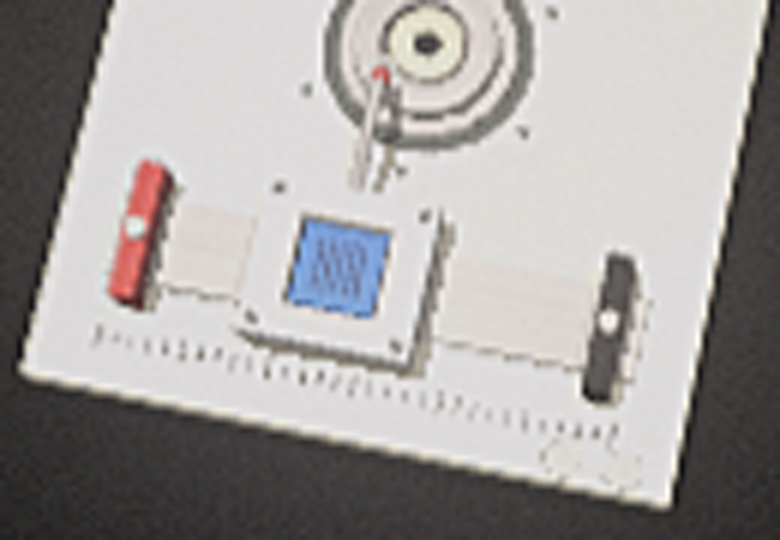

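View pics/scenez.png

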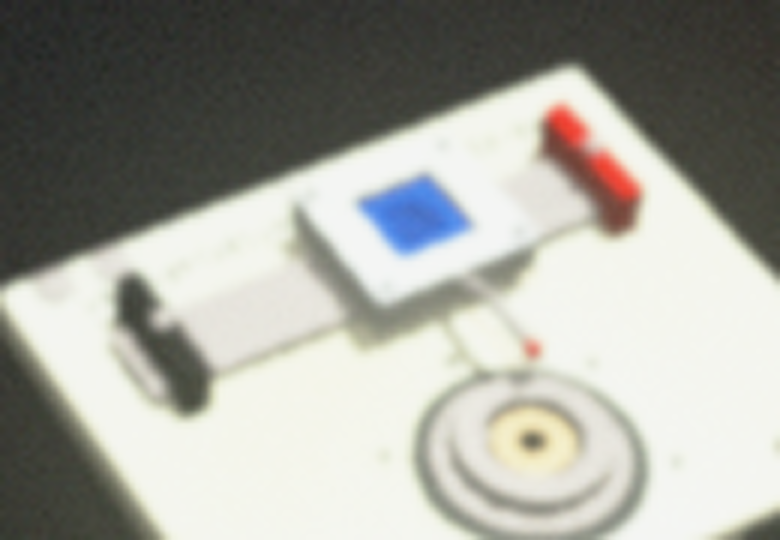

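The zoomed crops show the pad fully visible, with clear gaps to both stops. The screw heads are at top px red (187.0,182.8), black (266.3,198.3) and scene px red (323.8,164.7), black (252.5,193). Pad is about (0.578,0.117), gauge yaw about -7.1°. Slide must go toward gauge +y. Next I'll shut the fingers and align the tool.

```bash
python3 - <<'E'
from h import *
for n,p in(("top",[[187,182.8],[266.3,198.3]]),("scene",[[323.8,164.7],[252.5,193]])):
    w=ray2w(n,p,.068);d=w[0]-w[1];print(w.round(4).tolist(),np.hypot(*d[:2]),-np.degrees(np.arctan2(d[0],d[1])))
E
python3 -m crank '[{"xyz":[0,0,0],"twist":[0,0,0.9],"fingers":0},{"xyz":[0,0,0],"twist":[0,0,0.9],"fingers":0},{"xyz":[0,0,0],"twist":[0,0,0.8],"fingers":0},{"xyz":[0,0,0],"twist":[0,0,0],"fingers":0}]'
```

```text
[[0.5916, 0.2333, 0.068], [0.5601, -0.038, 0.068]] 0.27319191252647196 -6.610641347885466
[[0.5971, 0.231, 0.068], [0.5628, -0.035, 0.068]] 0.26818400901866024 -7.341070084613782
clock: 0.7
ee_pos: [0.237, -0.6849, 0.231]
tool_rot: [-3.141, 0.001, -0.119]
wrist_force: [1.0, 0.7, -0.3]
gripper_width: 0.147
finger_force: 0.0
```

```bash
python3 -m crank '[{"xyz":[0.0143,-0.0492,0],"twist":[0,0,0],"fingers":0},{"xyz":[0.0143,-0.0492,0],"twist":[0,0,0],"fingers":0},{"xyz":[0.0143,-0.0492,0],"twist":[0,0,0],"fingers":0},{"xyz":[0.0143,-0.0492,0],"twist":[0,0,0],"fingers":0},{"xyz":[0.0143,-0.0492,0],"twist":[0,0,0],"fingers":0},{"xyz":[0.0143,-0.0492,0],"twist":[0,0,0],"fingers":0},{"xyz":[0.0143,-0.0492,0],"twist":[0,0,0],"fingers":0},{"xyz":[0.0143,-0.0492,0],"twist":[0,0,0],"fingers":0},{"xyz":[0.0143,-0.0492,0],"twist":[0,0,0],"fingers":0},{"xyz":[0,0,0],"twist":[0,0,0],"fingers":0}]'
```

```text
clock: 1.95
ee_pos: [0.4201, -0.2567, 0.2314]
tool_rot: [-3.14, -0.001, -0.11]
wrist_force: [-0.2, -0.6, -0.5]
gripper_width: -0.002
finger_force: 0.0
```

```bash
python3 -m crank '[{"xyz":[0.0145,-0.0487,0],"twist":[0,0,0],"fingers":0},{"xyz":[0.0145,-0.0487,0],"twist":[0,0,0],"fingers":0},{"xyz":[0.0145,-0.0487,0],"twist":[0,0,0],"fingers":0},{"xyz":[0.0145,-0.0487,0],"twist":[0,0,0],"fingers":0},{"xyz":[0.0145,-0.0487,0.02],"twist":[0,0,0],"fingers":0},{"xyz":[0.0145,-0.0487,0.03],"twist":[0,0,0],"fingers":0},{"xyz":[0.0145,-0.0487,0.03],"twist":[0,0,0],"fingers":0},{"xyz":[0.0145,-0.0487,0.03],"twist":[0,0,0],"fingers":0},{"xyz":[0,0,0],"twist":[0,0,0.07],"fingers":0},{"xyz":[0,0,0],"twist":[0,0,0],"fingers":0}]'
python3 - <<'E'
from h import *
print(manip.get_obs()['ee_pos'],manip.get_obs()['joints'].round(2))
im=[manip.grab_frame(n) for n in("top","scene")]
a=im[0][145:235,165:295];b=im[1][110:230,225:355]
cv2.imwrite("pics/near1.png",np.vstack([cv2.resize(x[:,:,::-1],None,fx=f,fy=f,interpolation=2) for x,f in((a,3),(b,2.5))][:1]+[cv2.resize(b[:,:,::-1],(390,300),interpolation=2)]))
E
```

```text
clock: 3.2
ee_pos: [0.5803, 0.11, 0.1211]
tool_rot: [3.14, 0.0, -0.133]
wrist_force: [0.2, 0.0, 0.7]
gripper_width: 0.001
finger_force: 0.0
[0.58026539 0.10995133 0.12109778] [-0.29  0.57  0.04  2.   -0.03  0.57 -1.94]
```

View pics/near1.png

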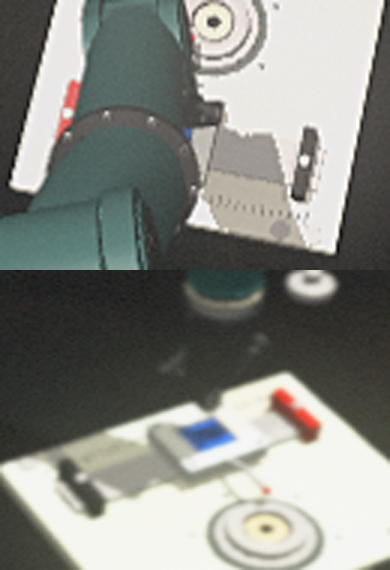

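The top view is mostly blocked by the arm. The scene view, lower half, shows the fingertips hovering above the pad's edge at about (210,400), with the pad at (210,430). I'll centre over the pad and descend.

```bash
python3 -m crank '[{"xyz":[-0.003,-0.0075,0],"twist":[0,0,-0.06],"fingers":0},{"xyz":[0,0,0.02],"twist":[0,0,0],"fingers":0},{"xyz":[0,0,0.02],"twist":[0,0,0],"fingers":0},{"xyz":[0,0,0.008],"twist":[0,0,0],"fingers":0},{"xyz":[0,0,0],"twist":[0,0,0],"fingers":0},{"xyz":[0,0,0],"twist":[0,0,0],"fingers":0}]'
python3 - <<'E'
from h import *
im=manip.grab_frame("scene")
cv2.imwrite("pics/near2.png",cv2.resize(im[130:220,240:350,::-1],None,fx=6,fy=6,interpolation=2))
E
```

```text
clock: 4.05
ee_pos: [0.5788, 0.1194, 0.0741]
tool_rot: [-3.141, -0.001, -0.123]
wrist_force: [0.5, 0.2, 0.4]
gripper_width: 0.002
finger_force: 0.0
```

View pics/near2.png

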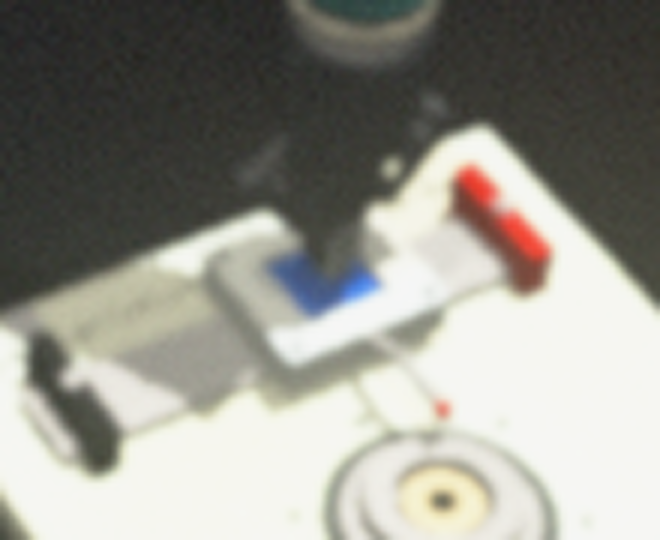

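The fingertips at (335,265) are over the middle of the blue pad and clear of the window's edges. I'll press in small steps.

```bash
python3 -m crank '[{"xyz":[0,0,0.004],"twist":[0,0,0],"fingers":0},{"xyz":[0,0,0.003],"twist":[0,0,0],"fingers":0},{"xyz":[0,0,0.002],"twist":[0,0,0],"fingers":0},{"xyz":[0,0,0.002],"twist":[0,0,0],"fingers":0},{"xyz":[0,0,0],"twist":[0,0,0],"fingers":0},{"xyz":[0,0,0],"twist":[0,0,0],"fingers":0}]'
```

```text
clock: 4.85
ee_pos: [0.5783, 0.1194, 0.0635]
tool_rot: [-3.141, -0.0, -0.123]
wrist_force: [-2.9, 0.9, 10.7]
gripper_width: -0.0
finger_force: 5.2
```

```bash
python3 -m crank '[{"xyz":[0,0,0.001],"twist":[0,0,0],"fingers":0},{"xyz":[0,0,0.001],"twist":[0,0,0],"fingers":0},{"xyz":[0,0,0],"twist":[0,0,0],"fingers":0}]'
```

```text
clock: 5.22
ee_pos: [0.5783, 0.1195, 0.0615]
tool_rot: [-3.141, -0.0, -0.123]
wrist_force: [-2.4, -0.1, 10.7]
gripper_width: 0.001
finger_force: 5.6
```

```bash
python3 -m crank '[{"xyz":[0,-0.002,0],"twist":[0,0,0],"fingers":0},{"xyz":[0,-0.003,0],"twist":[0,0,0],"fingers":0},{"xyz":[0,-0.003,0],"twist":[0,0,0],"fingers":0},{"xyz":[0,-0.003,0],"twist":[0,0,0],"fingers":0},{"xyz":[0,-0.003,0],"twist":[0,0,0],"fingers":0},{"xyz":[0,0,0],"twist":[0,0,0],"fingers":0}]'
python3 - <<'E'
from h import *
im=manip.grab_frame("scene")
cv2.imwrite("pics/near3.png",cv2.resize(im[130:220,240:350,::-1],None,fx=6,fy=6,interpolation=2))
E
```

```text
clock: 5.98
ee_pos: [0.58, 0.1335, 0.0616]
tool_rot: [-3.141, -0.0, -0.123]
wrist_force: [-2.1, 0.0, 11.1]
gripper_width: 0.004
finger_force: 5.6
```

View pics/near3.png

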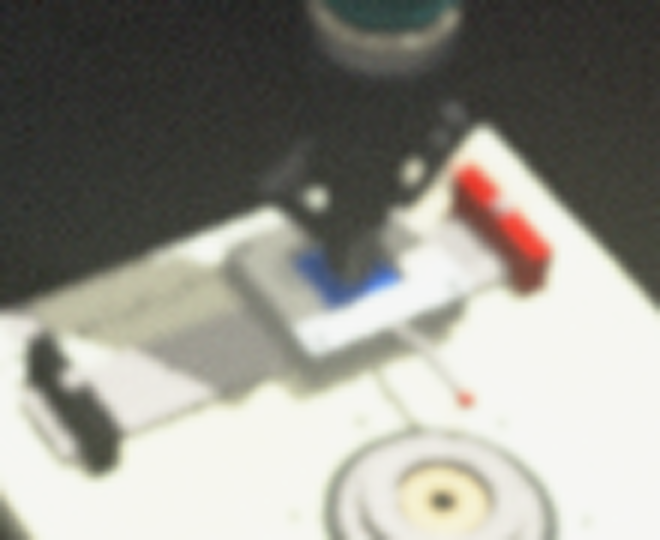

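The slide is carried along: the ball went from (443,408) to (466,398), and the fingertips still sit centrally in the window. I'll continue the push.

```bash
python3 -m crank '[{"xyz":[0,-0.004,0],"twist":[0,0,0],"fingers":0},{"xyz":[0,-0.004,0],"twist":[0,0,0],"fingers":0},{"xyz":[0,-0.004,0],"twist":[0,0,0],"fingers":0},{"xyz":[0,-0.004,0],"twist":[0,0,0],"fingers":0},{"xyz":[0,-0.004,0],"twist":[0,0,0],"fingers":0},{"xyz":[0,-0.004,0],"twist":[0,0,0],"fingers":0},{"xyz":[0,-0.004,0],"twist":[0,0,0],"fingers":0},{"xyz":[0,-0.003,0],"twist":[0,0,0],"fingers":0},{"xyz":[0,-0.002,0],"twist":[0,0,0],"fingers":0},{"xyz":[0,0,0],"twist":[0,0,0],"fingers":0}]'
```

```text
clock: 7.28
ee_pos: [0.584, 0.1662, 0.0617]
tool_rot: [-3.141, 0.0, -0.123]
wrist_force: [-2.6, -1.1, 11.9]
gripper_width: -0.001
finger_force: 5.6
```

```bash
python3 -m crank '[{"xyz":[0,-0.002,0],"twist":[0,0,0],"fingers":0},{"xyz":[0,-0.002,0],"twist":[0,0,0],"fingers":0},{"xyz":[0,-0.002,0],"twist":[0,0,0],"fingers":0},{"xyz":[0,0,0],"twist":[0,0,0],"fingers":0}]'; python3 -m crank '[{"xyz":[0,-0.002,0],"twist":[0,0,0],"fingers":0},{"xyz":[0,0,0],"twist":[0,0,0],"fingers":0}]'
```

```text
clock: 7.78
ee_pos: [0.5847, 0.1721, 0.0616]
tool_rot: [-3.142, 0.0, -0.123]
wrist_force: [-2.0, 0.2, 12.0]
gripper_width: -0.002
finger_force: 5.6
clock: 8.02
ee_pos: [0.585, 0.174, 0.0617]
tool_rot: [3.142, 0.0, -0.123]
wrist_force: [-2.1, -1.2, 10.9]
gripper_width: -0.0
finger_force: 5.6
```

```bash
python3 -m crank '[{"xyz":[0,-0.0015,0],"twist":[0,0,0],"fingers":0},{"xyz":[0,-0.0015,0],"twist":[0,0,0],"fingers":0}]'; python3 -m crank '[{"xyz":[0,-0.0015,0],"twist":[0,0,0],"fingers":0},{"xyz":[0,0,0],"twist":[0,0,0],"fingers":0}]'
python3 - <<'E'
from h import *
im=manip.grab_frame("scene")
cv2.imwrite("pics/near4.png",cv2.resize(im[130:220,250:360,::-1],None,fx=6,fy=6,interpolation=2))
E
```

```text
clock: 8.28
ee_pos: [0.5853, 0.1766, 0.0616]
tool_rot: [3.141, 0.0, -0.123]
wrist_force: [-2.7, -0.6, 11.3]
gripper_width: 0.0
finger_force: 5.6
clock: 8.52
ee_pos: [0.5855, 0.1783, 0.0617]
tool_rot: [3.141, 0.0, -0.123]
wrist_force: [-2.2, -0.9, 11.7]
gripper_width: -0.002
finger_force: 5.6
```

View pics/near4.png

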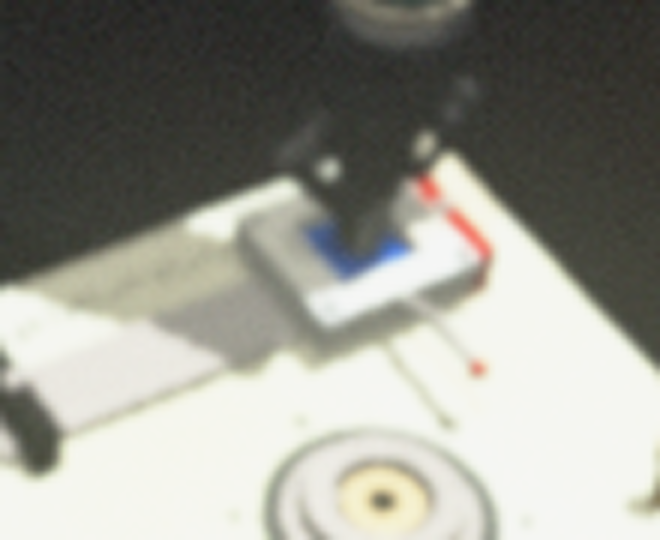

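The slide is nearly against the red stop: its corner is at about (490,262) and the ball at (478,369). No clear contact force yet, so I'll go on in 1 mm steps.

```bash
python3 -m crank '[{"xyz":[0,-0.001,0],"twist":[0,0,0],"fingers":0},{"xyz":[0,0,0],"twist":[0,0,0],"fingers":0}]'; python3 -m crank '[{"xyz":[0,-0.001,0],"twist":[0,0,0],"fingers":0},{"xyz":[0,0,0],"twist":[0,0,0],"fingers":0}]'
python3 - <<'E'
from h import *
def ball():
    p=[]
    for _ in range(3):
        im=manip.grab_frame("scene");B,Rd=masks(im)
        w=im.astype(float);s=np.clip(w[:,:,0]-w[:,:,1]-40,0,None);s[:184]=0;s[200:]=0;s[:,:318]=0;s[:,342:]=0
        y,x=np.indices(s.shape);p.append(((s*x).sum()/s.sum(),(s*y).sum()/s.sum(),s.sum()))
    return np.mean(p,0)
print(ball())
E
```

```text
clock: 8.82
ee_pos: [0.5855, 0.1784, 0.0616]
tool_rot: [3.14, 0.001, -0.123]
wrist_force: [-3.4, -2.7, 10.7]
gripper_width: -0.001
finger_force: 5.6
clock: 9.07
ee_pos: [0.5854, 0.1785, 0.0615]
tool_rot: [3.139, 0.001, -0.124]
wrist_force: [-3.2, -3.6, 10.8]
gripper_width: 0.004
finger_force: 5.6
[329.26629073 190.8817878   56.33333333]
```

The TCP has stopped while the commanded pose advanced 2 mm, and the side force rose to -3.6 N, so the slide is against the stop. Now I'll lift straight up.

```bash
python3 -m crank '[{"xyz":[0,0,-0.002],"twist":[0,0,0],"fingers":0},{"xyz":[0,0,-0.003],"twist":[0,0,0],"fingers":0},{"xyz":[0,0,-0.005],"twist":[0,0,0],"fingers":0},{"xyz":[0,0,-0.02],"twist":[0,0,0],"fingers":0},{"xyz":[0,0,-0.04],"twist":[0,0,0],"fingers":0},{"xyz":[0,0,-0.05],"twist":[0,0,0],"fingers":0},{"xyz":[0,0.04,-0.03],"twist":[0,0,0],"fingers":0},{"xyz":[0,0.05,0],"twist":[0,0,0],"fingers":0},{"xyz":[0,0.05,0],"twist":[0,0,0],"fingers":0},{"xyz":[0,0.05,0],"twist":[0,0,0],"fingers":0}]'
python3 -m crank '[{"xyz":[0,0.05,0],"twist":[0,0,0],"fingers":0},{"xyz":[0,0.05,0],"twist":[0,0,0],"fingers":0},{"xyz":[0,0.05,0],"twist":[0,0,0],"fingers":0},{"xyz":[0,0,0],"twist":[0,0,0],"fingers":0},{"xyz":[0,0,0],"twist":[0,0,0],"fingers":0}]'
python3 - <<'E'
from h import *
a=manip.grab_frame("top");b=manip.grab_frame("scene")
cv2.imwrite("pics/end.png",np.vstack([cv2.resize(a[145:235,165:295,::-1],(520,360)[:2],interpolation=2)[:280],cv2.resize(b[140:220,240:370,::-1],(520,320),interpolation=2)]))
p,s=cen(masks(a)[0],(160,110,300,240));print(p,s,ray2w("top",p,.066))
p,s=cen(masks(b)[0],(220,140,380,270));print(p,s,ray2w("scene",p,.066))
E
```

```text
clock: 10.48
ee_pos: [0.5626, -0.0093, 0.2117]
tool_rot: [-3.141, -0.002, -0.122]
wrist_force: [1.2, -0.7, -0.2]
gripper_width: 0.002
finger_force: 0.0
clock: 11.1
ee_pos: [0.5445, -0.1563, 0.211]
tool_rot: [-3.141, -0.001, -0.122]
wrist_force: [-0.2, 0.2, 0.5]
gripper_width: -0.001
finger_force: 0.0
[203.75132275 185.95767196] [196 178  17  17 189] [[0.58570888 0.17562131 0.066     ]]
[308.99300699 169.4965035 ] [301 164  18  12 143] [[0.58446528 0.17783476 0.066     ]]
```

View pics/end.png

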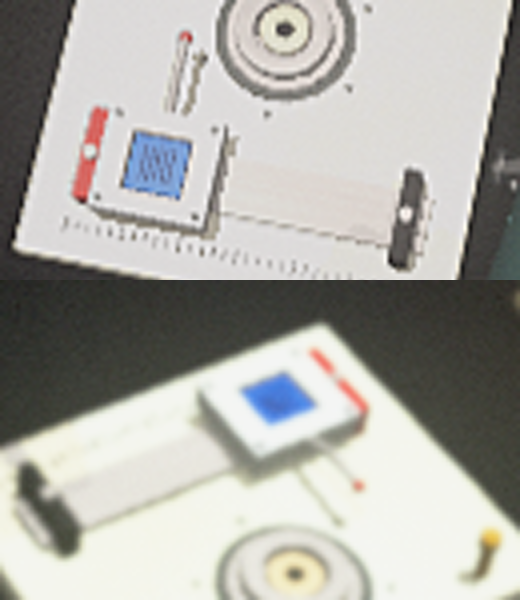

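The slide lies flush against the red stop, with no gap at about (105,155) in the top view. The pad is raised and the arm is clear. Both cameras give about 60 mm of travel, which matches the fingertips' travel, so I'll hand in.

```bash
python3 -c "
from bench import manip
print(manip.sign_off())"
```

```text
the job is handed in; nothing more can be done
None
```

I pushed the slide about 60 mm with the brake pad pressed until it rested against the red stop, then let go so the brake holds it there; I handed the job in after about 11 s with the arm clear and nothing else touched.

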